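Set out the folding stand and stack the tin trays on it

ROBOT

A 7-joint arm with a two-finger parallel gripper is mounted at the origin on the work surface. World frame = base frame: x ahead of the robot, y to its left, z up, the work surface at z = 0. Lengths are in mm, angles in rad, forces in N, time in s.
With the tool pointing down it reaches from about 425 to 950 mm from the base axis. Payload 4.7 kg.
Tool frame: the origin (TCP) lies midway between the tips of the shut fingers; the grasp point (between the pads) lies 19 mm behind it; z points along the fingers, y is the direction in which the jaws open and shut (so a half turn about z gives the same grasp; the last joint's range is limited). The gripper opens to 85 mm and grips with 20 to 120 N. Pads are 22 mm wide; open, the fingers measure 114 mm over their backs; the gripper's body (76 mm by 85 mm) begins 54 mm behind the grasp point. The pads swing forward as they close: fully open they stand 13 mm farther back than shut.
Start: joints at [1.105, 0.469, -0.049, 1.532, 0.024, 1.141, -0.082], TCP at [285.6, -611.622, 231.335] pointing down, gripper open.
Joint ranges: [-2.59, 2.59], [-0.33, 1.99], [-1.39, 1.29], [0.1, 2.45], [-1.04, 4.18], [0.21, 1.99], [-2.66, 2.66]. Speed limits (rad/s): [2.57, 2.57, 3.14, 3.14, 3.14, 3.14, 3.14].

INTERFACE

Orientations are given as a unit quaternion [x, y, z, w].
In Python, from workcell import ctrl gives the robot as it stands.
- The arm moves only by the shell command python3 -m creep 'ROWS' [FORCE]. ROWS is JSON, a list of rows, each a list of 7 numbers: the shift along the tool's x, y, z in units of 50 cm (1.0 is 50 cm), then the turn, a rotation vector about the tool's x, y, z in units of 180 degrees (1.0 is 180 degrees), then the gripper's target within -1 to 1 (fully open at 1, half-way at 0, shut at -1). A call has 1 to 8 rows; each row shifts and turns the pose as measured when the row begins, along the tool's axes as they then stand; what a row does not reach is not made up. A row lasts 1/10 s, in which the tool goes at most 50 mm and 8.59 degrees, less where a joint would pass 70% of its speed; a pose out of reach is approached as far as the arm can. A call with a number of a shift or a turn outside -1 to 1 is refused whole. A call with a gripper value outside its range is refused whole. The fingers move at their own pace and stop on an object; FORCE is the grip in N (left out, the last holds). Time passes only in rows, so rows that do not move let the fingers close. It gives the time, the measured TCP pose, the force and the opening at its end, in the units of the state.
- ctrl.state(): the state, without advancing time (a new reading comes with each control period).
- ctrl.capture(name): name is "side" or "top" or "wrist"; returns a dict with "image" (480x640x3 uint8, red, green, blue), "mtx" (3x3 intrinsics, pixels), "R" (3x3) and "t" (3): a world point X has camera coordinates R X + t. Camera axes: x right, y down, z forward; pixel columns grow to the right and rows downward; lengths in mm; the calibration is good to about 2 mm. A picture is of the moment at which its call begins. There is no depth.
- ctrl.close_job(): hands the job in, once; it reports no verdict.
The state is a dict: "time_s": time; "joint_pos": joint angles; "joint_velocities": joint speeds; "joint_efforts": joint torques, N m; "tcp_pos": TCP position; "ee_rot": TCP orientation; "contact_force": force on the tool from outside, world axes, zero at the start; "wrist_torque": the same for the moment, N m; "opening": opening from 0.0 (shut) to 1.0 (fully open).
Only numpy, scipy, OpenCV 4.12 (cv2) and the standard library are available. Lean on these libraries where they do the work, as an engineer would, in place of code of your own. Each camera call takes 0.05 s, during which the arm holds its last target. There are 200 camera calls.

TASK

Swing the leg of the little folding stand out until it hits its stop, then set the deeper tray on the stand, centred and lengthwise over the leg. Stack the shallower tray on top of it with the handles at opposite ends, so that it sits level on the deeper tray's rim instead of nesting into it, and leave the other things on the table where they are.

Things in the scene. Friction and masses are not known exactly. Their poses are not given: they have to be found in the camera images.
- deep_center (a point): the deeper tray (72 mm), galvanised sheet metal, 72 mm high; the point is half-way up on its centre axis; x runs along its length towards its handle, z up. Rim 160 mm long, 66 mm wide over the vertical, 16 mm high band along its long walls, which can be gripped across the width; walls 3 mm, tapering to a base of 120 x 48 mm
- shallow_center (a point): the shallower tray (50 mm), galvanised sheet metal, 50 mm high; the point is half-way up on its centre axis; x runs along its length towards its handle, z up. Rim 160 mm long, 66 mm wide over the vertical, 16 mm high band along its long walls, which can be gripped across the width; walls 3 mm, tapering to a base of 120 x 48 mm
- deep_handle (a point): middle of the deeper tray's horizontal wire bow handle, 100 mm from its centre along x, 8 mm below its rim; the handle is 7 mm thick and reaches 104 mm. The end wall at the handle has one wide flute in its middle, the other end two narrow flutes near the corners
- shallow_handle (a point): middle of the shallower tray's horizontal wire bow handle, 100 mm from its centre along x, 8 mm below its rim; the handle is 7 mm thick and reaches 104 mm. The end wall at the handle has one wide flute in its middle, the other end two narrow flutes near the corners
- deep: the deeper tray again, origin at the centre of its underside. A tray set on another of its kind nests (drops in) with the handles at the same end; with the handles at opposite ends the feet of its flutes rest on the lower rim and it stacks
- shallow: the shallower tray again, origin at the centre of its underside. Its feet end 6 mm above its underside: when stacked, its base drops 6 mm inside the lower tray's rim, with about 3 mm of play all round
- seat (a point): point on the folding stand that a tray's centre belongs over, at its top (55 mm above the table). The stand is a fixed aluminium bar along y, 130 mm long, 55 mm high, from x = +23 to +68 mm in this frame; its leg, when out, points along -x, from the hinge at x = +15 to -65 mm. A tray lying lengthwise along x rests on bar and leg, and tips off without the leg
- leg_hinge (a point): the upright hinge axis of the leg, at the height of the stand's top; axes as those of seat
- leg_end (a point): top of the free end of the leg, on its middle plane, 80 mm from the hinge axis. The leg is an upright aluminium plate 14 mm thick and 55 mm high, clear of the table by 2 mm
- leg (a joint): angle of the leg: 0 folded along the bar towards the seat's -y, 1.571 fully out, at its stop, square to the bar; seen from above it opens clockwise. It starts part open, moves with about 1 N at its end and stays where it is left
- rivet_tin_a_center (a point): rivet tin, plain sheet-metal cylinder 38 mm across, 34 mm high, standing close beside one long wall of the deep tray; the point is its centre. Bystander
- rivet_tin_b_center (a point): the same kind of rivet tin, standing close beside one long wall of the shallow tray; the point is its centre. Bystander
- mug: tin mug 72 mm across and 72 mm high with a handle on its +y side (reaching about 70 mm from its axis), standing between the robot and the stand; origin at the centre of its underside. Bystander
- flux: amber bottle 54 mm across and 140 mm high, upright; origin at the centre of its underside. Bystander
- oil_can: dark oil can with a conical spout, 72 mm across and 150 mm high; origin at the centre of its underside. Bystander
- jar_lid: black jar lid lying flat, 64 mm across and 20 mm high, between the robot and the stand; origin at the centre of its underside. Bystander

How it is judged (in metres and radians):
On the way, in this order (a step that is already met when the one before it is completed fails the run):
1. the stand's leg is swung out to its stop (value of joint leg above 1.5 rad), for 0.1 s.
2. the deeper tray stands centred on bar and leg, lengthwise over the leg, and is let go (value of joint leg above 1.48 rad and horizontal distance between deep_center and seat below 0.015 m and z of deep_center in the frame of seat between 0.031 and 0.041 m and angle between deep_center's own z axis and vertical below 0.06 rad and angle between the x axis of deep_center and the x axis of seat, either way round below 0.15 rad and contact force between the fingers and deep below 0.3 N), for 0.2 s.
At the end, for the whole second after the job is handed in: Leg over 1.48 rad; deeper tray upright (0.06 rad) on bar and leg, centre within 15 mm of the seat, within 0.15 rad of the leg's line; shallower tray stacked 66 mm (+-4) above its underside, level (0.06 rad), centres within 6 mm, handles at opposite ends; both at rest (value of joint leg above 1.48 rad and horizontal distance between deep_center and seat below 0.015 m and z of deep_center in the frame of seat between 0.031 and 0.041 m and angle between each of deep_center, shallow_center's own z axis and vertical below 0.06 rad and angle between the x axis of deep_center and the x axis of seat, either way round below 0.15 rad and horizontal distance between shallow_center and deep_center below 0.006 m and z of shallow_center in the frame of deep_center between 0.051 and 0.059 m and x of shallow_handle in the frame of deep_center below -0.08 m and linear speed of each of shallow, deep below 0.02 m/s); the robot touches nothing.
It fails at once if a bystander (tin, mug, bottle, oil can or lid) is moved more than 30 mm or tipped over (distance of any of rivet_tin_a_center, rivet_tin_b_center, mug, flux, oil_can, jar_lid from where it was at the start of the episode above 0.03 m or angle between any of rivet_tin_a_center, rivet_tin_b_center, mug, flux, oil_can, jar_lid's own z axis and vertical above 0.5 rad).
It also fails if it takes over 72 s, if anything falls off the work surface, if the arm or the gripper's body presses on something with over 40 N, if the wrist force passes 120 N, or if a joint passes its speed limit or range.

## Working session

There is one attempt and no reset: what is moved stays moved. The work goes in short steps, Python scripts to look and compute and a shell command to move; the robot and the scene stay as the last step left them, time stands still between calls to the robot, and variables do not carry over. Pictures are saved under pics/ and viewed, about 8 in all and at most 12, crops included, and the job is handed in when it is done.

```bash
ls; mkdir -p pics; cat > h.py <<'E'
import numpy as np, cv2
from workcell import ctrl
from scipy.spatial.transform import Rotation as Ro
def cap(n,f=None):
    c=ctrl.capture(n); 
    if f: cv2.imwrite('pics/'+f+'.png',c['image'][:,:,::-1]); np.savez('pics/'+f+'.npz',**{k:np.array(v) for k,v in c.items()})
    return c
def load(f): return np.load('pics/'+f+'.npz')
def ray(c,p,z):
    d=c['R'].T@np.linalg.inv(c['mtx'])@np.array([p[0],p[1],1.]); o=-c['R'].T@c['t']
    return (o+d*(z-o[2])/d[2]).round(1)
def proj(c,X):
    q=c['mtx']@(c['R']@np.array(X,float)+c['t']); return (q[:2]/q[2]).round(1)
E
python3 - <<'E'
from h import *
s=ctrl.state();print(s)
t=cap('top','top0');d=cap('side','side0')
for c in(t,d): print(c['mtx'],-c['R'].T@c['t'],c['R'])
E
```

```text
pics
{'time_s': 0.0, 'joint_pos': array([ 1.10511803,  0.46944248, -0.04860722,  1.53367553,  0.02410911,
        1.14101579, -0.08226698]), 'joint_velocities': array([-8.93277592e-04,  1.89991627e-03, -1.77631942e-05,  9.01516712e-04,
       -7.63595846e-04, -2.55288433e-03,  4.05878170e-04]), 'joint_efforts': array([ 1.00419627e-04, -5.10311830e+01, -4.63395962e-02, -2.37714082e+01,
        1.07138569e-02,  7.63088377e-03,  1.70664165e-06]), 'tcp_pos': array([ 285.30831949, -611.09717884,  230.268558  ]), 'ee_rot': array([ 9.76238694e-01,  2.16695770e-01, -2.48195553e-04, -9.45501340e-04]), 'contact_force': array([ 0.40086295, -0.24298921,  0.65695432]), 'wrist_torque': array([0.00175001, 0.07950414, 0.00328463]), 'opening': 1.0006850806372944}
[[453.00918408   0.         318.98668853]
 [  0.         453.00918408 237.36637279]
 [  0.           0.           1.        ]] [ 3.89700890e+02 -5.70181349e-01  1.26345089e+03] [[-2.84045387e-03 -9.99827581e-01  1.83504662e-02]
 [-9.92100756e-01  5.16176827e-04 -1.25442513e-01]
 [ 1.25411413e-01 -1.85618251e-02 -9.91931165e-01]]
[[580.57262935   0.         312.60452081]
 [  0.         580.57262935 235.1057276 ]
 [  0.           0.           1.        ]] [-25.27913816 818.24532369 890.97749042] [[-0.80688001 -0.59071481  0.00081157]
 [-0.36636858  0.49935823 -0.78512128]
 [ 0.4633775  -0.633796   -0.61934152]]
```

View pics/top0.png

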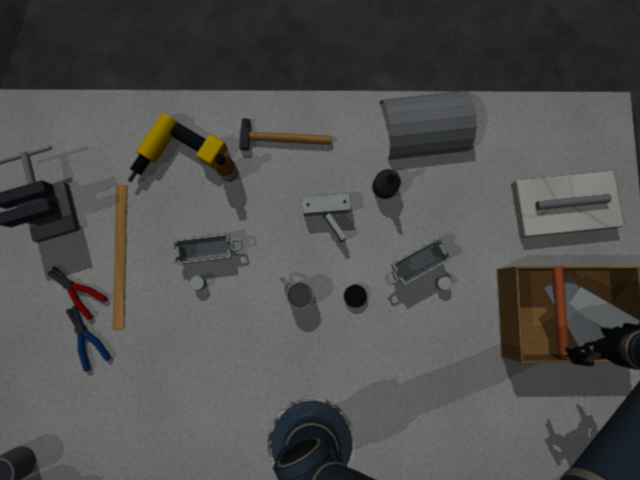

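View pics/side0.png

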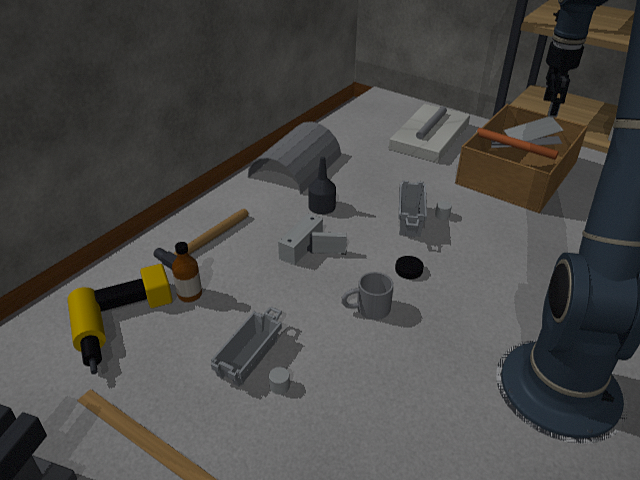

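```bash
python3 - <<'E'
from h import *
t=cv2.imread('pics/top0.png');s=cv2.imread('pics/side0.png')
def cr(i,x,y,w,h,f): return cv2.resize(i[y:y+h,x:x+w],None,fx=f,fy=f,interpolation=cv2.INTER_CUBIC)
a=np.hstack([cr(t,165,220,100,75,4),cr(t,375,220,100,75,4)])
b=np.hstack([cr(t,290,180,100,75,4),cr(s,200,300,110,90,10/3)[:300,:200*2]])
b=b[:, :800]; b=np.pad(b,((0,0),(0,800-b.shape[1]),(0,0)))
cv2.imwrite('pics/c1.png',np.vstack([a,b]))
c=load('top0')
for n,p,z in [('bar',(303,196),55),('bar',(349,194),55),('bar',(351,210),55),('bar',(304,213),55),('legend',(342,240),55),('h',(327,212),55),('oil',(386,184),75),('flux?',(229,165),100),('mug',(301,294),72),('lid',(355,296),20),('tinL',(199,283),34),('tinR',(445,284),34)]: print(n,ray(c,p,z))
E
```

```text
bar [655.9  20.   55. ]
bar [ 661.6 -105.3   55. ]
bar [ 617.3 -110.3   55. ]
bar [609.   17.2  55. ]
legend [535.3 -85.1  55. ]
h [611.8 -45.1  55. ]
oil [ 684.7 -203.7   75. ]
flux? [729.  214.1 100. ]
mug [391.5  24.5  72. ]
lid [ 385.7 -121.6   20. ]
tinL [421.6 299.4  34. ]
tinR [ 417.4 -365.4   34. ]
```

View pics/c1.png

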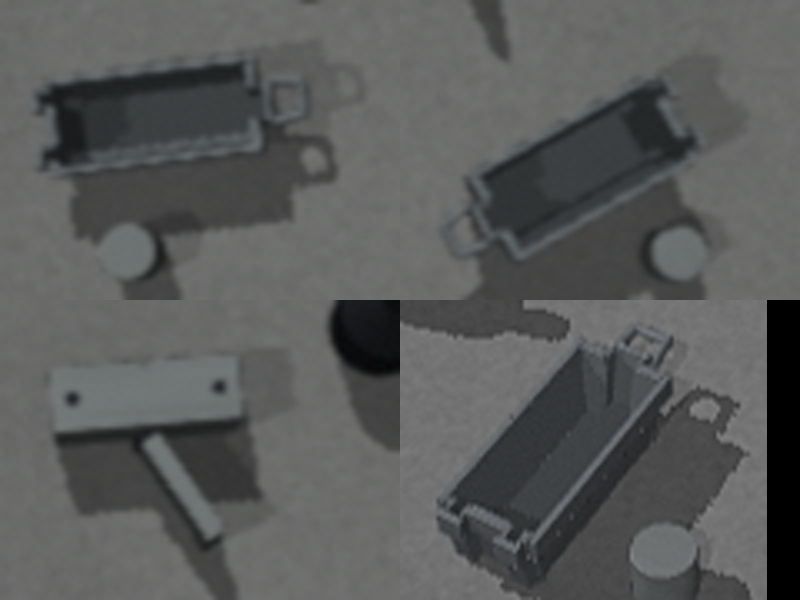

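```bash
cat >> h.py <<'E'
def tri(c1,p1,c2,p2):
    P=[c['mtx']@np.hstack([c['R'],np.array(c['t']).reshape(3,1)]) for c in (c1,c2)]
    X=cv2.triangulatePoints(P[0],P[1],np.array(p1,float),np.array(p2,float)).ravel(); return (X[:3]/X[3]).round(1)
def tool(dx,yaw=None):
    "world shift -> tool shift in move units(/500)"
    s=ctrl.state(); r=Ro.from_quat(s['ee_rot'])
    return (r.inv().apply(np.array(dx))/500).round(4)
def st():
    s=ctrl.state(); m=Ro.from_quat(s['ee_rot']).as_matrix()
    print(s['time_s'],'tcp',s['tcp_pos'].round(1),'yawx',np.arctan2(m[1,0],m[0,0]).round(4),'tilt',m[:2,2].round(4),'F',s['contact_force'].round(1),'op',round(s['opening'],3),'j',s['joint_pos'].round(2))
E
python3 - <<'E'
from h import *
t,s=load('top0'),load('side0')
print('Lhandle',tri(t,(237.5,245),s,(273.5,313)))
print('R handle',tri(t,(375+467/4-100,220+232/4),s,(411,228)))
L=np.array([(40,97),(258,62),(262,145),(52,170)])/4+[165,220]
R=np.array([(75,185),(255,85),(300,140),(120,255)])/4+[375,220]
for n,Q in(('L',L),('R',R)):
  for z in(72,50):
    W=np.array([ray(t,p,z) for p in Q]);ax=(W[1]+W[2]-W[0]-W[3])/2
    print(n,z,W.mean(0),np.linalg.norm(ax),np.arctan2(ax[1],ax[0]), np.linalg.norm(W[0]-W[3]),np.linalg.norm(W[1]-W[2]))
    d=ax/np.linalg.norm(ax)
    tin=ray(t,(165+130/4,220+250/4) if n=='L' else (375+278/4,220+252/4),34)
    v=tin-W.mean(0);print('  tin along',v@d,'across',np.cross(d,v)[2])
print(tool([540-285.3,-150+611.1,0]))
a=cap('side');i=cv2.resize(a['image'][165:260,380:470][:,:,::-1],None,fx=6,fy=6,interpolation=cv2.INTER_CUBIC);cv2.imwrite('pics/c2.png',i)
E
```

```text
Lhandle [525.  198.2  38.7]
R handle [ 436.6 -218.8   37.5]
L 72 [508.075 281.55   72.   ] 140.8771539320695 -1.43085680620593 49.04864931881404 55.13111644071794
  tin along -33.60196183607319 across -81.1816868866808
L 50 [510.275 286.75   50.   ] 143.5075346453976 -1.4306238331812253 49.872337021639595 56.12878049628367
  tin along -28.77924674969285 across -84.07879091376309
R 72 [ 475.9 -295.1   72. ] 140.9831195569172 -1.0430282196231224 54.16604102202781 46.60686644690885
  tin along 31.510155357333648 across -82.95631446343727
R 50 [ 477.475 -300.55    50.   ] 143.5132833573255 -1.0432234457245968 55.194383772264395 47.38744559479863
  tin along 26.02446381705867 across -81.56727535007286
[ 0.8517 -0.6201  0.0011]
```

View pics/c2.png

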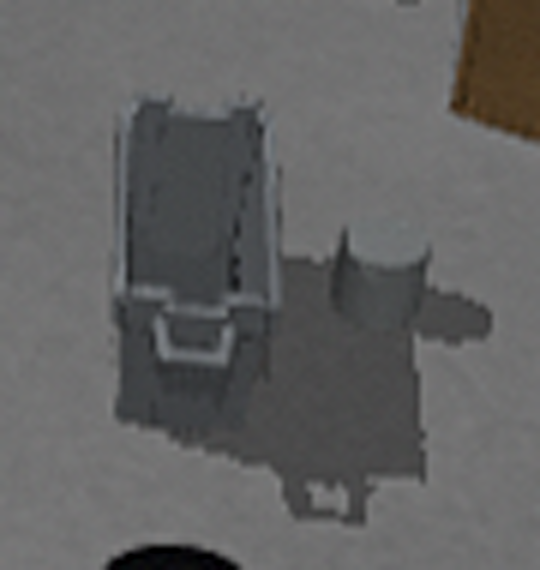

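```bash
python3 - <<'E'
from h import *
t,s=load('top0'),load('side0')
for a,b in [((229.5,235.5),(254.9,312)),((230.5,256.2),(281.6,323.4)),((175,244.2),(212,359)),((178,262.5),(240.5,373.5)),((393.75,266.25),(399.7,215)),((405,283.75),(425.3,215.5)),((438.75,241.25),(400.8,182.5)),((450,255),(424.7,183))]: print(tri(t,a,s,b))
E
```

```text
[552.6 221.   43.2]
[492.3 214.5  43.3]
[529.6 365.   53.8]
[475.7 354.5  43.3]
[ 469.1 -219.4   61.7]
[ 418.9 -249.4   64.5]
[ 535.3 -341.4   65.3]
[ 489.8 -374.4   64.5]
```

```bash
python3 -m creep '[[0.085,-0.062,0,0,0,0,-1],[0.085,-0.062,0,0,0,0,-1],[0.085,-0.062,0,0,0,0,-1],[0.085,-0.062,0,0,0,0,-1],[0.085,-0.062,0,0,0,0,-1],[0.085,-0.062,0,0,0,0,-1],[0.085,-0.062,0,0,0,0,-1],[0.085,-0.062,0,0,0,0,-1]]' 40; python3 -c "
from h import *
st()"
```

```text
time_s: 0.95
tcp_pos: [476.6, -263.5, 226.5]
ee_rot: [0.978, 0.208, -0.003, -0.0]
contact_force: [0.8, -0.8, -0.8]
opening: 0.001
0.95 tcp [ 476.6 -263.5  226.5] yawx 0.4184 tilt [-0.0063 -0.0008] F [ 0.8 -0.8 -0.8] op 0.001 j [ 0.6   0.27 -0.21  1.84  0.07  1.04 -0.79]
```

```bash
python3 -m creep '[[0.075,-0.056,0,0,0,0,-1],[0.075,-0.056,0,0,0,0,-1],[0.075,-0.056,0,0,0,0,-1],[0,0,0.06,0,0,0.04,-1],[0,0,0.1,0,0,0.04,-1],[0,0,0.1,0,0,0.04,-1],[0,0,0.08,0,0,0,-1],[0,0,0,0,0,0,-1]]'; python3 -c "
from h import *
st(); print(tool([545,-135,30]-ctrl.state()['tcp_pos']))"
```

```text
time_s: 1.75
tcp_pos: [553.2, -123.3, 53.1]
ee_rot: [1.0, 0.022, 0.002, -0.001]
contact_force: [-0.9, -0.3, -0.4]
opening: -0.004
1.75 tcp [ 553.2 -123.3   53.1] yawx 0.0435 tilt [0.003  0.0022] F [-0.9 -0.3 -0.4] op -0.004 j [ 0.28  0.52 -0.18  1.94  0.13  0.69 -1.5 ]
[-0.0176  0.0227  0.0461]
```

```bash
python3 -m creep '[[-0.02,0,0.045,0,0,0,-1],[0,-0.02,0,0,0,0,-1],[0,-0.02,0,0,0,0,-1],[0,-0.02,0,0,0,0,-1],[0,-0.02,0,0,0,0,-1],[0,-0.01,0,0,0,0,-1]]'; python3 -c "
from h import *
st()"
```

```text
time_s: 2.35
tcp_pos: [546.6, -77.7, 38.4]
ee_rot: [1.0, 0.021, 0.007, 0.001]
contact_force: [-0.3, -1.5, 0.2]
opening: -0.001
2.35 tcp [546.6 -77.7  38.4] yawx 0.0425 tilt [ 0.0139 -0.0012] F [-0.3 -1.5  0.2] op -0.001 j [ 0.2   0.52 -0.17  1.99  0.14  0.63 -1.59]
```

```bash
python3 -m creep '[[0,-0.008,0,0,0,0,-1],[0,-0.008,0,0,0,0,-1],[0,-0.008,0,0,0,0,-1]]'; python3 -c "
from h import *
st()"
```

```text
time_s: 2.65
tcp_pos: [547.2, -69.5, 39.9]
ee_rot: [1.0, 0.021, 0.008, 0.004]
contact_force: [1.7, -14.0, -3.8]
opening: -0.001
2.65 tcp [547.2 -69.5  39.9] yawx 0.0428 tilt [ 0.0168 -0.0085] F [  1.7 -14.   -3.8] op -0.001 j [ 0.17  0.51 -0.16  2.    0.15  0.63 -1.62]
```

```bash
python3 -m creep '[[0,-0.003,0,0,0,0,-1],[0,-0.002,0,0,0,0,-1]]'; python3 -c "
from h import *
st()"; python3 -m creep '[[0,0.04,0,0,0,0,-1],[0,0.06,0,0,0,0,-1],[0,0,-0.1,0,0,0,0],[0,0,-0.1,0,0,0,1],[0,0.1,-0.1,0,0,0,1],[0,0.1,-0.06,0,0,0,1],[-0.05,0.1,0,0,0,0,1],[-0.05,0.05,0,0,0,0,1]]'; python3 -c "
from h import *
st()
cap('top','top1');cap('wrist','w1')
a=cv2.imread('pics/top1.png');b=cv2.imread('pics/w1.png')
cv2.imwrite('pics/c3.png',np.hstack([cv2.resize(a[170:290,300:460],(640,480)),b])[:, :1280]);i=cv2.imread('pics/c3.png');cv2.imwrite('pics/c3.png',cv2.resize(i,(800,300)))"
```

```text
time_s: 2.85
tcp_pos: [547.2, -70.0, 39.9]
ee_rot: [1.0, 0.02, 0.008, 0.006]
contact_force: [0.2, -3.1, -0.8]
opening: -0.001
2.85 tcp [547.2 -70.   39.9] yawx 0.0397 tilt [ 0.0171 -0.0118] F [ 0.2 -3.1 -0.8] op -0.001 j [ 0.17  0.51 -0.16  2.    0.15  0.63 -1.62]
time_s: 3.65
tcp_pos: [513.5, -266.0, 209.1]
ee_rot: [0.999, 0.031, 0.013, 0.0]
contact_force: [-0.1, -0.3, -0.2]
opening: 0.989
3.65 tcp [ 513.5 -266.   209.1] yawx 0.0625 tilt [ 0.026 -0.   ] F [-0.1 -0.3 -0.2] op 0.989 j [ 0.53  0.33 -0.15  1.8   0.05  0.99 -1.15]
```

View pics/c3.png

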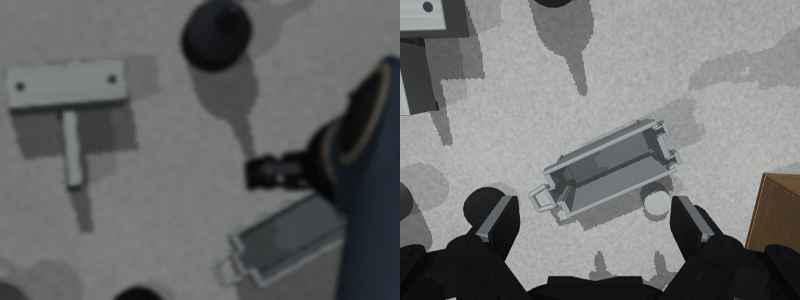

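```bash
python3 -c "
from h import *
b=cv2.imread('pics/w1.png');cv2.imwrite('pics/c4.png',cv2.resize(b[170:370,200:466],(798,600),interpolation=cv2.INTER_CUBIC))"
```

```text
(no output)
```

View pics/c4.png

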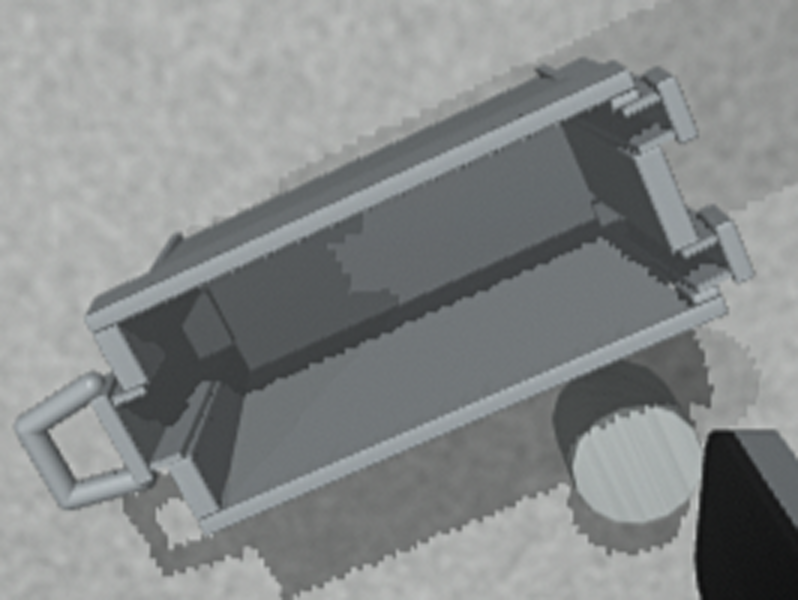

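```bash
python3 -m creep '[[0,0,-0.04,0,0,-0.047,1],[0,0,-0.04,0,0,-0.047,1],[0,0,0,0,0,-0.047,1],[0,0,0,0,0,-0.047,1],[0,0,0,0,0,-0.047,1],[0,0,0,0,0,-0.047,1],[0,0,0,0,0,-0.047,1],[0,0,0,0,0,-0.047,1]]'; python3 -c "
from h import *
st()"
```

```text
time_s: 4.55
tcp_pos: [517.2, -252.4, 251.4]
ee_rot: [0.807, 0.59, 0.016, 0.005]
contact_force: [-1.0, 0.3, 0.4]
opening: 0.999
4.55 tcp [ 517.2 -252.4  251.4] yawx 1.2624 tilt [0.0315 0.0104] F [-1.   0.3  0.4] op 0.999 j [ 0.69  0.3  -0.37  1.75  0.1   1.08 -0.02]
```

```bash
python3 - <<'E'
from h import *
c=load('w1')
Q=np.array([(90,312),(628,70),(725,310),(205,530)])/3+[200,170]
for z in(72,50):
    W=np.array([ray(c,p,z) for p in Q]);ax=(W[0]+W[3]-W[1]-W[2])/2;d=ax/np.linalg.norm(ax)
    print(z,W.mean(0),np.linalg.norm(ax),np.arctan2(ax[1],ax[0]), [abs(np.cross(d,W[i]-W[j])[2]) for i,j in((0,3),(1,2))])
    m=W.mean(0); h=ray(c,np.array((45,465))/3+[200,170],z-8); e=ray(c,np.array((665,200))/3+[200,170],z)
    print(' handle',(h-m)@d,np.cross(d,h-m)[2],'end',(e-m)@d)
    t=ray(c,np.array((636,465))/3+[200,170],34); print(' tin',t,(t-m)@d,np.cross(d,t-m)[2])
E
```

```text
72 [ 475.625 -290.275   72.   ] 139.78542484822944 2.062121295851109 [np.float64(64.52181985205192), np.float64(64.42359788066324)]
 handle 102.13352011127674 1.8588490200756809 end -66.57469840009485
 tin [ 418.6 -362.1   34. ] -36.42463086211016 84.16607105335859
50 [ 467.425 -292.175   50.   ] 150.65598229078063 2.061905478867265 [np.float64(69.5277734128252), np.float64(69.52359170035405)]
 handle 109.82720200293393 1.8484994473201866 end -71.76293191685369
 tin [ 418.6 -362.1   34. ] -38.634509639091775 76.03131535720607
```

```bash
cat >> h.py <<'E'
def go(p,yaw):
    s=ctrl.state(); r=Ro.from_quat(s['ee_rot']); t=Ro.from_euler('z',yaw)*Ro.from_euler('x',np.pi)
    st(); print('shift',(r.inv().apply(np.array(p)-s['tcp_pos'])/500).round(4),'turn',((r.inv()*t).as_rotvec()/np.pi).round(4))
E
python3 -c "
from h import *
go([475.6,-290.3,150],2.062)"
```

```text
4.55 tcp [ 517.2 -252.4  251.4] yawx 1.2624 tilt [0.0315 0.0104] F [-1.   0.3  0.4] op 0.999 j [ 0.69  0.3  -0.37  1.75  0.1   1.08 -0.02]
shift [-0.1015 -0.0617  0.1993] turn [ 0.0106 -0.0024 -0.2546]
```

```bash
python3 -m creep '[[-0.05,-0.03,0.03,0.002,0,-0.043,1],[-0.05,-0.02,0.03,0.002,0,-0.043,1],[0,0,0.03,0.002,0,-0.043,1],[0,0,0.03,0.002,0,-0.043,1],[0,0,0.03,0.002,0,-0.043,1],[0,0,0.03,0,0,-0.038,1],[0,0,0.0,0,0,0,1]]'; python3 -c "
from h import *
go([475.6,-290.3,100],2.062)"
```

```text
time_s: 5.25
tcp_pos: [491.5, -280.3, 158.6]
ee_rot: [0.494, 0.869, 0.011, 0.0]
contact_force: [-0.0, -0.2, -0.1]
opening: 1.004
5.25 tcp [ 491.5 -280.3  158.6] yawx 2.1079 tilt [0.0107 0.0184] F [-0.  -0.2 -0.1] op 1.004 j [ 0.85  0.42 -0.5   1.85  0.22  0.93  0.79]
shift [-0.0022 -0.0397  0.1165] turn [ 0.0058 -0.0034  0.0146]
```

```bash
python3 -m creep '[[0,-0.02,0.04,0.003,-0.002,0.008,1],[0,-0.02,0.04,0.003,-0.002,0.007,1],[0,0,0.03,0,0,0,1],[0,0,0,0,0,0,1]]'; python3 -c "
from h import *
go([475.6,-290.3,40],2.062); c=cap('wrist','w2')
b=cv2.imread('pics/w2.png');cv2.imwrite('pics/w2v.png',b)"
```

```text
time_s: 5.65
tcp_pos: [479.7, -285.5, 105.2]
ee_rot: [0.518, 0.856, 0.002, 0.004]
contact_force: [0.1, -0.3, 0.6]
opening: 0.997
5.65 tcp [ 479.7 -285.5  105.2] yawx 2.0534 tilt [ 0.008 -0.001] F [ 0.1 -0.3  0.6] op 0.997 j [ 0.82  0.46 -0.46  1.92  0.27  0.81  0.7 ]
shift [-0.0042 -0.0125  0.1304] turn [ 0.0021  0.0015 -0.0027]
```

View pics/w2v.png

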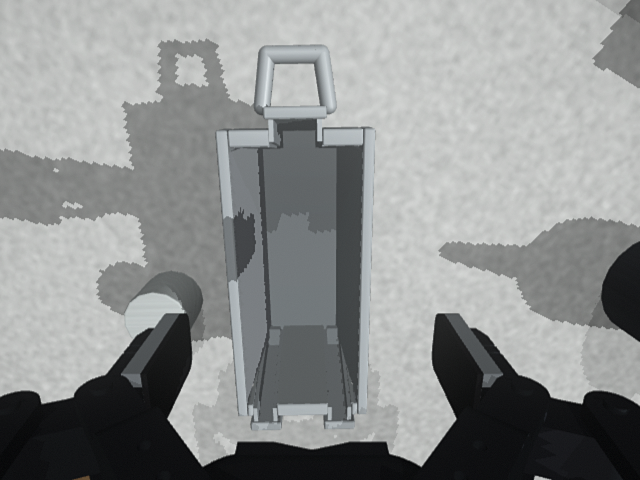

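```bash
python3 -m creep '[[-0.004,-0.013,0.01,0.002,0.001,-0.003,1],[0,0,0.04,0,0,0,1],[0,0,0.04,0,0,0,1],[0,0,0.03,0,0,0,1],[0,0,0.01,0,0,0,1],[0,0,0,0,0,0,1]]'; python3 -c "
from h import *
go([475.6,-290.3,40],2.062)"
```

```text
time_s: 6.3
tcp_pos: [481.4, -293.0, 45.3]
ee_rot: [0.514, 0.858, -0.0, 0.008]
contact_force: [0.2, 0.6, 0.6]
opening: 1.0
6.3 tcp [ 481.4 -293.    45.3] yawx 2.0618 tilt [ 0.0131 -0.0082] F [0.2 0.6 0.6] op 1.0 j [ 0.79  0.55 -0.41  1.95  0.34  0.69  0.66]
shift [ 0.0104 -0.0077  0.0103] turn [ 0.0025  0.0043 -0.0001]
```

```bash
python3 -m creep '[[0.01,-0.008,0.011,0.0025,0.004,0,1],[0,0,0,0,0,0,0.5],[0,0,0,0,0,0,-1],[0,0,0,0,0,0,-1],[0,0,0,0,0,0,-1],[0,0,0,0,0,0,-1],[0,0,0,0,0,0,-1]]' 60; python3 -c "
from h import *
go([475.6,-290.3,40],2.062)"
```

```text
time_s: 7.0
tcp_pos: [476.1, -291.0, 41.4]
ee_rot: [0.514, 0.858, -0.0, 0.001]
contact_force: [0.5, 0.5, -2.3]
opening: 0.761
7.0 tcp [ 476.1 -291.    41.4] yawx 2.0614 tilt [ 0.0018 -0.0019] F [ 0.5  0.5 -2.3] op 0.761 j [ 0.79  0.55 -0.41  1.96  0.34  0.69  0.66]
shift [ 0.0016 -0.0002  0.0028] turn [ 0.0002  0.0008 -0.0002]
```

```bash
python3 -m creep '[[0,0,-0.04,0,0,0,-1],[0,0,-0.08,0,0,0,-1],[0,0,-0.08,0,0,0,-1],[0,0,-0.08,0,0,0,-1],[0,0,-0.05,0,0,0,-1],[0,0,0,0,0,0,-1]]' 60; python3 -c "
from h import *
go([590.5,-47,200],3.197)
c=cap('wrist','w3')"
```

```text
time_s: 7.6
tcp_pos: [472.6, -289.2, 208.1]
ee_rot: [0.514, 0.858, -0.0, -0.004]
contact_force: [0.8, -0.4, -4.6]
opening: 0.763
7.6 tcp [ 472.6 -289.2  208.1] yawx 2.0623 tilt [-0.008   0.0038] F [ 0.8 -0.4 -4.6] op 0.763 j [ 0.87  0.34 -0.5   1.82  0.19  1.03  0.79]
shift [0.3157 0.4365 0.0161] turn [-2.000e-04 -3.000e-03 -3.612e-01]
```

View pics/w3.png

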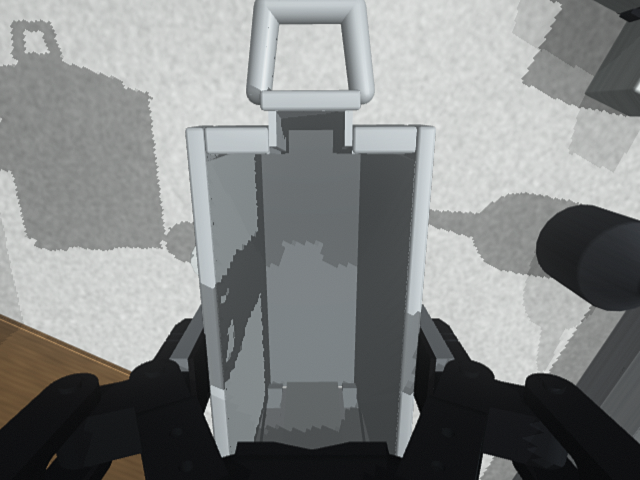

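```bash
python3 -c "
from h import *
c=load('w3');s=ctrl.state();z=s['tcp_pos'][2]+30.6;r=Ro.from_quat(s['ee_rot'])
for p,zz in (((190,128),z),((434,126),z),((308,10),z-8),((258,0),z-8)): print(r.inv().apply(ray(c,p,zz)-s['tcp_pos']).round(1))"
python3 -m creep '[[0.06,0.08,0,0,0,0,-1],[0.07,0.095,0,0,0,0,-1],[0.07,0.095,0,0,0,0,-1],[0.07,0.095,0,0,0,0,-1],[0.04,0.05,0,0,0,-0.03,-1],[0,0,0,0,0,-0.045,-1],[0,0,0,0,0,-0.045,-1],[0,0,0,0,0,-0.045,-1]]' 60; python3 -c "
from h import *
go([590.5,-47,200],3.197)"
```

```text
[ 71.1 -32.5 -29.7]
[ 71.6  32.8 -30.1]
[101.   -0.8 -21.6]
[103.4 -14.  -21.5]
time_s: 8.45
tcp_pos: [566.3, -62.3, 184.2]
ee_rot: [0.272, 0.962, 0.0, -0.023]
contact_force: [-0.1, 0.3, -4.3]
opening: 0.76
8.45 tcp [566.3 -62.3 184.2] yawx 2.5903 tilt [-0.0435  0.0124] F [-0.1  0.3 -4.3] op 0.76 j [ 0.56  0.45 -0.68  1.78  0.3   1.06  0.78]
shift [-0.0238  0.0511 -0.0333] turn [ 0.0004 -0.0146 -0.193 ]
```

```bash
python3 -m creep '[[0,0.02,-0.02,0,-0.004,-0.046,-1],[0,0.02,-0.01,0,-0.004,-0.046,-1],[0,0,0,0,-0.004,-0.046,-1],[0,0,0,0,-0.003,-0.046,-1],[0,0,0,0,0,-0.01,-1],[0,0,0,0,0,0,-1]]' 60; python3 -c "
from h import *
go([590.5,-47,140],3.197);cap('wrist','w4')"
```

```text
time_s: 9.05
tcp_pos: [566.0, -44.0, 181.1]
ee_rot: [-0.041, 0.999, 0.003, -0.014]
contact_force: [-0.8, -0.6, -3.5]
opening: 0.765
9.05 tcp [566.  -44.  181.1] yawx -3.0593 tilt [-0.0273  0.0049] F [-0.8 -0.6 -3.5] op 0.765 j [ 0.62  0.49 -0.83  1.79  0.39  1.07  1.3 ]
shift [-0.0505 -0.0106  0.0808] turn [ 0.0022 -0.0086  0.0085]
```

```bash
python3 -m creep '[[-0.03,-0.01,0,0.001,-0.005,0.005,-1],[-0.02,0,0.03,0.001,-0.004,0.004,-1],[0,0,0.04,0,0,0,-1],[0,0,0.03,0,0,0,-1],[0,0,0,0,0,0,-1]]' 60; python3 -c "
from h import *
go([590.5,-47,96.4],3.197)"
```

```text
time_s: 9.6
tcp_pos: [594.5, -49.3, 125.0]
ee_rot: [-0.022, 1.0, -0.0, 0.001]
contact_force: [-0.2, -0.9, -3.5]
opening: 0.757
9.6 tcp [594.5 -49.3 125. ] yawx -3.0967 tilt [ 0.0024 -0.0004] F [-0.2 -0.9 -3.5] op 0.757 j [ 0.57  0.57 -0.77  1.8   0.48  0.96  1.22]
shift [0.008  0.0049 0.0572] turn [-0.0002  0.0008 -0.0033]
```

```bash
python3 -m creep '[[0.008,0.005,0.01,0,0.001,-0.003,-1],[0,0,0.02,0,0,0,-1],[0,0,0.014,0,0,0,-1],[0,0,0.006,0,0,0,-1],[0,0,0,0,0,0,-1]]' 60; python3 -c "
from h import *
go([590.5,-47,96.4],3.197)"
```

```text
time_s: 10.1
tcp_pos: [591.6, -46.7, 99.2]
ee_rot: [-0.027, 1.0, -0.0, 0.001]
contact_force: [-0.0, 0.1, -3.3]
opening: 0.759
10.1 tcp [591.6 -46.7  99.2] yawx -3.0874 tilt [ 0.0018 -0.0007] F [-0.   0.1 -3.3] op 0.759 j [ 0.55  0.6  -0.75  1.83  0.51  0.91  1.2 ]
shift [ 0.0022 -0.0005  0.0057] turn [-0.0002  0.0006 -0.0004]
```

```bash
python3 -m creep '[[0,0,0.005,0,0,0,-1],[0,0,0.003,0,0,0,-1],[0,0,0,0,0,0,-1]]' 60; python3 -c "
from h import *
go([590.5,-47,96.4],3.197);cap('side','s5');cap('top','t5')
a=cv2.imread('pics/s5.png')[190:300,240:400];b=cv2.imread('pics/t5.png')[170:280,260:420]
cv2.imwrite('pics/c5.png',np.hstack([cv2.resize(x,(400,275)) for x in(a,b)]))"
```

```text
time_s: 10.4
tcp_pos: [592.2, -46.6, 96.6]
ee_rot: [-0.027, 1.0, -0.001, 0.002]
contact_force: [-0.3, 0.8, -4.9]
opening: 0.76
10.4 tcp [592.2 -46.6  96.6] yawx -3.0876 tilt [ 0.0035 -0.0014] F [-0.3  0.8 -4.9] op 0.76 j [ 0.55  0.6  -0.75  1.83  0.51  0.91  1.19]
shift [ 0.0035 -0.0005  0.0005] turn [-0.0005  0.0011 -0.0004]
```

View pics/c5.png

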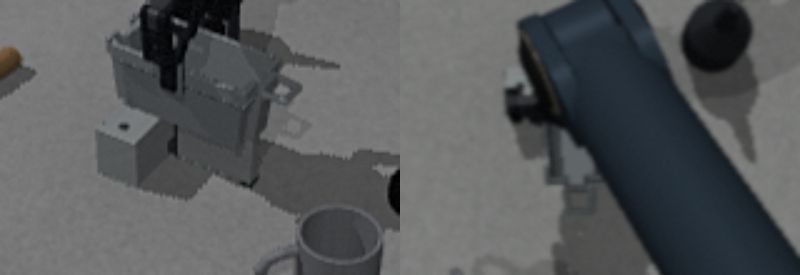

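```bash
python3 -m creep '[[0,0,0.004,0,0,0,-1],[0,0,0.003,0,0,0,-1],[0,0,0,0,0,0,-1]]' 60; python3 -c "
from h import *
st()"
```

```text
time_s: 10.8
tcp_pos: [592.6, -46.6, 96.8]
ee_rot: [-0.027, 1.0, -0.002, 0.002]
contact_force: [-0.9, -0.5, -4.3]
opening: 0.76
10.8 tcp [592.6 -46.6  96.8] yawx -3.0879 tilt [ 0.004  -0.0038] F [-0.9 -0.5 -4.3] op 0.76 j [ 0.55  0.6  -0.74  1.83  0.51  0.91  1.19]
```

```bash
python3 -m creep '[[0.003,0,0.01,0,0.001,0,-1],[0,0,0,0,0,0,-1]]' 60; python3 -c "
from h import *
st()"
```

```text
time_s: 11.0
tcp_pos: [593.9, -46.3, 97.5]
ee_rot: [-0.027, 1.0, -0.003, 0.003]
contact_force: [0.3, -0.1, -4.9]
opening: 0.76
11.0 tcp [593.9 -46.3  97.5] yawx -3.0883 tilt [ 0.0067 -0.0065] F [ 0.3 -0.1 -4.9] op 0.76 j [ 0.54  0.6  -0.74  1.83  0.52  0.91  1.19]
```

```bash
python3 -m creep '[[0,0,0,0,0,0,0.6],[0,0,0,0,0,0,0.8],[0,0,0,0,0,0,1],[0,0,0,0,0,0,1]]' 60; python3 -c "
from h import *
go([592,-47,200],3.197)"
```

```text
time_s: 11.4
tcp_pos: [595.6, -46.1, 98.0]
ee_rot: [-0.027, 1.0, -0.003, 0.005]
contact_force: [0.3, -0.8, 0.2]
opening: 0.999
11.4 tcp [595.6 -46.1  98. ] yawx -3.0885 tilt [ 0.0104 -0.0057] F [ 0.3 -0.8  0.2] op 0.999 j [ 0.54  0.6  -0.74  1.82  0.52  0.91  1.19]
shift [ 0.0052 -0.0027 -0.2041] turn [-0.002   0.0032 -0.0008]
```

```bash
python3 -m creep '[[0.004,0,-0.04,0,0.002,0,1],[0,0,-0.07,0,0,0,1],[0,0,-0.08,0,0,0,1],[0,0,-0.08,0,0,0,1],[0,0,-0.06,0,0,0,1],[0,0,0,0,0,0,1]]'; python3 -c "
from h import *
go([510,287,200],1.711)
c=cap('wrist','w6')"
```

```text
time_s: 12.0
tcp_pos: [591.9, -45.3, 265.6]
ee_rot: [-0.027, 1.0, -0.002, -0.001]
contact_force: [0.3, 0.7, -0.3]
opening: 0.994
12.0 tcp [591.9 -45.3 265.6] yawx -3.0877 tilt [-0.0025 -0.0038] F [ 0.3  0.7 -0.3] op 0.994 j [ 0.63  0.43 -0.85  1.65  0.35  1.21  1.33]
shift [0.1275 0.6729 0.1291] turn [-1.600e-03  2.000e-04  4.725e-01]
```

View pics/w6.png

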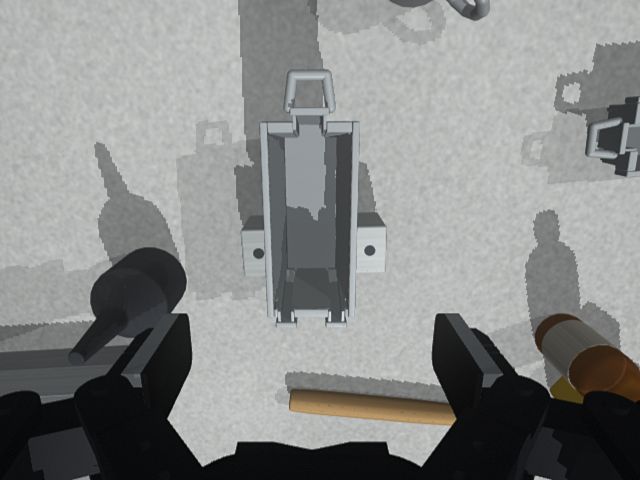

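```bash
python3 - <<'E'
from h import *
c=load('w6')
a,b=ray(c,(261,123),127),ray(c,(359,123),127); h=ray(c,(309,74),119)
e1,e2=ray(c,(269,318),127),ray(c,(357,318),127)
print(a,b,e1,e2,'h',h); m=(a+b)/2; n=(e1+e2)/2; print('axis yaw from corners',np.arctan2(*(m-n)[1::-1]),np.arctan2(*(b-a)[1::-1])+np.pi/2, np.linalg.norm(b-a))
d=(m-n)[:2]/np.linalg.norm((m-n)[:2]); print('centre',m[:2]-71.3*d,h[:2]-101*d,'len',np.linalg.norm(m-n))
g,k=ray(c,(258,254),55),ray(c,(370,251),55); y=(k-g)[:2]; y/=np.linalg.norm(y); x=np.array([y[1],-y[0]]); print('holes',g,k,'yaw',np.arctan2(x[1],x[0]),'seat',(g+k)[:2]/2-45.5*x)
E
python3 -m creep '[[0.03,0.08,0,0,0,0.04,1],[0.04,0.08,0,0,0,0.045,1],[0.05,0.08,0,0,0,0.045,1],[0.06,0.07,0,0,0,0.045,1],[0.07,0.06,0,0,0,0.045,1],[0.08,0.04,0,0,0,0.045,1],[0,0,0,0,0,0.045,1],[0,0,0,0,0,0.045,1]]'; python3 -c "
from h import *
go([510,287,230],1.711)"
```

```text
[524.4 -82.2 127. ] [520.9 -18.2 127. ] [665.9 -73.6 127. ] [662.2  -7.3 127. ] h [492.2 -52.5 119. ]
axis yaw from corners -3.072748299916524 3.1962257328291526 64.0956316764255
centre [593.78110194 -45.29527409] [592.96074749 -45.55221154] len 141.73574884269667
holes [640.6 -91.5  55. ] [632.2   9.1  55. ] yaw 0.08330575969215552 seat [591.05779029 -44.98602944]
time_s: 12.85
tcp_pos: [483.4, 207.3, 250.2]
ee_rot: [0.521, 0.854, -0.009, -0.009]
contact_force: [-0.6, -0.7, -0.3]
opening: 0.995
12.85 tcp [483.4 207.3 250.2] yawx 2.0465 tilt [-0.0249 -0.0065] F [-0.6 -0.7 -0.3] op 0.995 j [ 0.1   0.3  -0.71  1.81  0.21  1.13 -0.21]
shift [0.1171 0.1212 0.038 ] turn [-0.0082 -0.0004  0.1068]
```

```bash
python3 -m creep '[[0.05,0.06,0.02,-0.003,0,0.036,1],[0.05,0.06,0.02,-0.003,0,0.036,1],[0,0,0,-0.002,0,0.035,1],[0,0,0,0,0,0,1]]'; python3 -c "
from h import *
go([510,287,230],1.711);cap('wrist','w7')"
```

```text
time_s: 13.25
tcp_pos: [515.4, 277.4, 220.7]
ee_rot: [0.661, 0.75, -0.005, -0.002]
contact_force: [0.2, -0.1, -0.5]
opening: 0.998
13.25 tcp [515.4 277.4 220.7] yawx 1.6961 tilt [-0.0101 -0.0058] F [ 0.2 -0.1 -0.5] op 0.998 j [-0.09  0.41 -0.63  1.73  0.26  1.1  -0.68]
shift [ 0.0203 -0.0086 -0.0185] turn [-0.0034  0.0014 -0.0047]
```

View pics/w7.png

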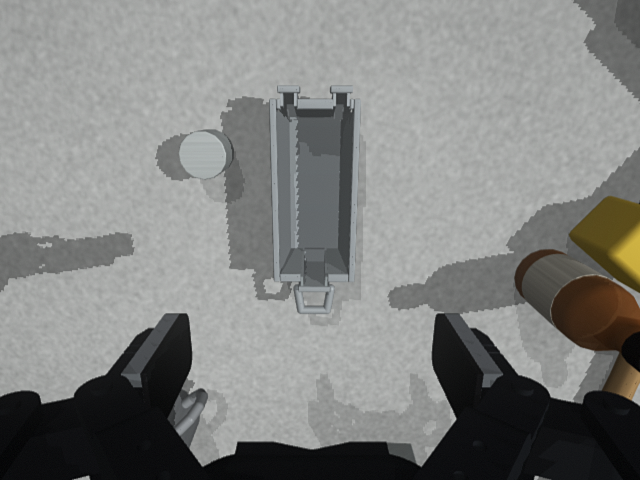

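```bash
python3 - <<'E'
from h import *
c=load('w7')
a,b,e,f=[ray(c,p,50) for p in((271,98),(360,98),(275,281),(355,281))]; h=ray(c,(314,308),42)
m=(a+b)/2;n=(e+f)/2; d=(m-n)[:2]; L=np.linalg.norm(d); d/=L
t=ray(c,(205,154),34)
print(a,b,e,f,h,'w',np.linalg.norm(a-b),np.linalg.norm(e-f),'L',L,'yaw',np.arctan2(d[1],d[0]))
C=n[:2]+71.3*d; print('centre',(m+n)[:2]/2,C,h[:2]+101*d,'tin',t,(t[:2]-C)@d,np.cross(d,t[:2]-C))
go([*C,100],np.arctan2(d[1],d[0]))
E
```

```text
[473.5 357.   50. ] [536.6 365.   50. ] [490.3 216.2  50. ] [555.2 224.6  50. ] [525.5 192.1  42. ] w 63.60510985762074 65.44134778563172 L 141.70973855031986 yaw 1.6960265946411173
centre [513.9 290.7] [513.84440175 291.14164488] [512.88477667 292.30906217] tin [424.4 309.4  34. ] 29.287264826111205 86.46342958038254
13.3 tcp [515.3 277.4 220.6] yawx 1.6979 tilt [-0.0105 -0.0054] F [-0.2  1.1  0.1] op 0.999 j [-0.09  0.41 -0.63  1.73  0.26  1.1  -0.67]
shift [0.0287 0.0033 0.2411] turn [-0.0035  0.0013  0.0006]<stdin>:7: DeprecationWarning: Arrays of 2-dimensional vectors are deprecated. Use arrays of 3-dimensional vectors instead. (deprecated in NumPy 2.0)
```

```bash
python3 -m creep '[[0.014,0.003,0.04,-0.003,0.001,0,1],[0.014,0,0.06,0,0,0,1],[0,0,0.07,0,0,0,1],[0,0,0.06,0,0,0,1],[0,0,0,0,0,0,1]]'; python3 -c "
from h import *
go([513.5,291.3,50],1.696)"
```

```text
time_s: 13.8
tcp_pos: [514.8, 287.2, 100.8]
ee_rot: [0.658, 0.753, -0.002, 0.0]
contact_force: [-0.0, -1.5, -0.2]
opening: 1.004
13.8 tcp [514.8 287.2 100.8] yawx 1.7052 tilt [-0.0017 -0.0034] F [-0.  -1.5 -0.2] op 1.004 j [-0.16  0.54 -0.57  1.84  0.38  0.87 -0.78]
shift [ 0.0089 -0.0012  0.1016] turn [-0.0007  0.001   0.0029]
```

```bash
python3 -m creep '[[0.006,-0.001,0.04,0,0.001,0.003,1],[0.003,0,0.05,0,0,0,1],[0,0,0.03,0,0,0,1],[0,0,0.02,0,0,0,1],[0,0,0,0,0,0,1]]'; python3 -c "
from h import *
go([513.5,291.3,20],1.696)"
```

```text
time_s: 14.3
tcp_pos: [517.0, 290.3, 33.3]
ee_rot: [0.661, 0.75, 0.002, 0.001]
contact_force: [-0.7, 0.3, 0.1]
opening: 0.997
14.3 tcp [517.  290.3  33.3] yawx 1.6967 tilt [0.0034 0.0019] F [-0.7  0.3  0.1] op 0.997 j [-0.2   0.63 -0.52  1.87  0.45  0.75 -0.84]
shift [ 0.0029 -0.0068  0.0265] turn [ 0.0011 -0.0005  0.0002]
```

```bash
python3 -m creep '[[0.003,-0.007,0.02,0.001,0,0,1],[0,-0.002,0.013,0.001,0,0,1],[0,0,0,0,0,0,0.5],[0,0,0,0,0,0,-1],[0,0,0,0,0,0,-1],[0,0,0,0,0,0,-1],[0,0,0,0,0,0,-1],[0,0,0,0,0,0,-1]]' 60; python3 -c "
from h import *
go([513.5,291.3,20],1.696)"
```

```text
time_s: 15.1
tcp_pos: [513.8, 292.2, 18.6]
ee_rot: [0.661, 0.75, 0.002, -0.001]
contact_force: [0.7, 0.4, -1.9]
opening: 0.762
15.1 tcp [513.8 292.2  18.6] yawx 1.697 tilt [0.001  0.0032] F [ 0.7  0.4 -1.9] op 0.762 j [-0.21  0.65 -0.51  1.88  0.46  0.72 -0.86]
shift [-0.0017 -0.0008 -0.0028] turn [ 0.0004 -0.001   0.0003]
```

```bash
python3 -m creep '[[0,0,-0.04,0,0,0,-1],[0,0,-0.08,0,0,0,-1],[0,0,-0.09,0,0,0,-1],[0,0,-0.09,0,0,0,-1],[0,0,-0.09,0,0,0,-1],[0,0,-0.06,0,0,0,-1],[0,0,0,0,0,0,-1]]' 60; python3 -c "
from h import *
go([593.5,-45.5,230],3.203);c=cap('wrist','w8');s=ctrl.state()"
```

```text
time_s: 15.8
tcp_pos: [511.7, 290.2, 248.6]
ee_rot: [0.661, 0.751, -0.003, -0.002]
contact_force: [-0.4, 0.2, -2.4]
opening: 0.76
15.8 tcp [511.7 290.2 248.6] yawx 1.6983 tilt [-0.0067 -0.0013] F [-0.4  0.2 -2.4] op 0.76 j [-0.09  0.39 -0.65  1.69  0.25  1.15 -0.68]
shift [-0.6867  0.0771  0.037 ] turn [-0.0018 -0.0015 -0.479 ]
```

```bash
python3 -m creep '[[-0.06,0.01,0,0,0,0,-1],[-0.09,0.01,0,0,0,0,-1],[-0.09,0.01,0,0,0,0,-1],[-0.09,0.01,0,0,0,0,-1],[-0.09,0.01,0,0,0,-0.02,-1],[-0.09,-0.02,0,0,0,-0.03,-1],[-0.06,-0.02,0,0,0,-0.045,-1],[0,0,0,0,0,-0.045,-1]]' 60; python3 -c "
from h import *
go([593.3,-45.6,230],3.203)"
```

```text
time_s: 16.65
tcp_pos: [552.2, -6.3, 226.7]
ee_rot: [0.471, 0.882, -0.013, -0.016]
contact_force: [-0.9, 0.2, -2.7]
opening: 0.761
16.65 tcp [552.2  -6.3 226.7] yawx 2.1609 tilt [-0.0414 -0.008 ] F [-0.9  0.2 -2.7] op 0.761 j [ 0.44  0.37 -0.65  1.78  0.24  1.12  0.3 ]
shift [-0.1109  0.0243 -0.0095] turn [-0.0085 -0.0112 -0.3315]
```

```bash
python3 -m creep '[[-0.04,0.01,-0.01,0,-0.002,-0.046,-1],[-0.04,0,-0.01,0,-0.002,-0.046,-1],[0,0,0,0,-0.002,-0.046,-1],[0,0,0,0,-0.002,-0.046,-1],[0,0,0,0,-0.002,-0.046,-1],[0,0,0,0,-0.002,-0.046,-1],[0,0,0,0,0,-0.04,-1],[0,0,0,0,0,0,-1]]' 60; python3 -c "
from h import *
go([593.3,-45.6,200],3.203)"
```

```text
time_s: 17.45
tcp_pos: [569.5, -41.8, 213.1]
ee_rot: [-0.025, 0.999, -0.012, -0.024]
contact_force: [-0.5, -0.3, -2.1]
opening: 0.762
17.45 tcp [569.5 -41.8 213.1] yawx -3.0924 tilt [-0.0475 -0.0245] F [-0.5 -0.3 -2.1] op 0.762 j [ 0.61  0.47 -0.84  1.74  0.39  1.16  1.26]
shift [-0.0484 -0.0094  0.0241] turn [-0.0069 -0.0155 -0.0037]
```

```bash
python3 -m creep '[[-0.025,-0.005,0,-0.004,-0.008,-0.003,-1],[-0.02,-0.003,0.01,-0.003,-0.006,0,-1],[0,0,0.02,0,0,0,-1],[0,0,0,0,0,0,-1]]' 60; python3 -c "
from h import *
go([593.3,-45.6,155],3.203)"
```

```text
time_s: 17.85
tcp_pos: [592.0, -45.9, 192.0]
ee_rot: [-0.026, 1.0, 0.001, -0.004]
contact_force: [-0.5, 0.5, -2.6]
opening: 0.762
17.85 tcp [592.  -45.9 192. ] yawx -3.0888 tilt [-0.0074  0.0021] F [-0.5  0.5 -2.6] op 0.762 j [ 0.61  0.51 -0.83  1.74  0.41  1.09  1.27]
shift [-0.0031  0.0003  0.0739] turn [ 0.0008 -0.0023 -0.0027]
```

```bash
python3 -m creep '[[-0.003,0,0.02,0.001,-0.002,-0.003,-1],[0,0,0.03,0,0,0,-1],[0,0,0.02,0,0,0,-1],[0,0,0,0,0,0,-1]]' 60; python3 -c "
from h import *
go([593.3,-45.6,139.6],3.203)"
```

```text
time_s: 18.25
tcp_pos: [592.8, -45.4, 153.1]
ee_rot: [-0.031, 1.0, -0.0, -0.001]
contact_force: [-0.0, 0.7, -3.2]
opening: 0.761
18.25 tcp [592.8 -45.4 153.1] yawx -3.0788 tilt [-0.0021 -0.001 ] F [-0.   0.7 -3.2] op 0.761 j [ 0.59  0.55 -0.81  1.78  0.46  1.02  1.24]
shift [-0.001  -0.0004  0.0269] turn [-0.0003 -0.0007  0.0004]
```

```bash
python3 -m creep '[[-0.001,0,0.013,0,-0.001,0,-1],[0,0,0.008,0,0,0,-1],[0,0,0.005,0,0,0,-1],[0,0,0,0,0,0,-1]]' 60; python3 -c "
from h import *
go([593.3,-45.6,139.6],3.203)"
```

```text
time_s: 18.65
tcp_pos: [593.2, -45.5, 139.6]
ee_rot: [-0.031, 1.0, -0.001, 0.0]
contact_force: [-0.8, -0.4, -2.9]
opening: 0.76
18.65 tcp [593.2 -45.5 139.6] yawx -3.0787 tilt [ 0.0009 -0.0018] F [-0.8 -0.4 -2.9] op 0.76 j [ 0.58  0.56 -0.8   1.79  0.48  0.99  1.23]
shift [-0.0001 -0.0001 -0.    ] turn [-0.0006  0.0002  0.0005]
```

```bash
python3 -m creep '[[0,0,0.006,0,0,0,-1],[0,0,0.006,0,0,0,-1]]' 60; python3 -c "
from h import *
go([593.3,-45.6,139.6],3.203)
cap('side','s9');cap('wrist','w9')
a=cv2.imread('pics/s9.png')[160:300,240:400];b=cv2.imread('pics/w9.png')
cv2.imwrite('pics/c9.png',np.hstack([cv2.resize(x,(400,350)) for x in(a,b)]))"
```

```text
time_s: 18.85
tcp_pos: [593.4, -45.4, 139.3]
ee_rot: [-0.031, 1.0, -0.003, 0.0]
contact_force: [-9.9, -3.1, 19.3]
opening: 0.758
18.85 tcp [593.4 -45.4 139.3] yawx -3.0792 tilt [ 0.0006 -0.0059] F [-9.9 -3.1 19.3] op 0.758 j [ 0.58  0.56 -0.8   1.79  0.48  0.99  1.22]
shift [ 0.0002 -0.0004 -0.0005] turn [-0.0019  0.0001  0.0003]
```

```bash
python3 -m creep '[[0,0,0,0.001,0,0,-1],[0,0,0,0,0,0,-1],[0,0,0,0,0,0,0.6],[0,0,0,0,0,0,0.8],[0,0,0,0,0,0,1],[0,0,0,0,0,0,1]]' 60; python3 -c "
from h import *
go([593.3,-45.6,200],3.203)"
```

```text
time_s: 19.55
tcp_pos: [595.8, -44.8, 141.4]
ee_rot: [-0.031, 0.999, -0.004, 0.004]
contact_force: [-1.0, -0.7, -0.7]
opening: 1.006
19.55 tcp [595.8 -44.8 141.4] yawx -3.0793 tilt [ 0.0076 -0.0084] F [-1.  -0.7 -0.7] op 1.006 j [ 0.58  0.56 -0.8   1.79  0.48  0.99  1.22]
shift [ 0.0042 -0.0024 -0.1171] turn [-0.0028  0.0022  0.0003]
```

```bash
python3 -m creep '[[0.003,-0.002,-0.03,-0.002,0.002,0,1],[0,0,-0.06,0,0,0,1],[0,0,-0.08,0,0,0,1],[0,0,-0.08,0,0,0,1],[0,0,-0.04,0,0,0,1],[0,0,0,0,0,0,1]]'; python3 -c "
from h import *
st()
cap('side','s9');cap('wrist','w9')
a=cv2.imread('pics/s9.png')[170:290,240:400];b=cv2.imread('pics/w9.png')[40:400,140:500]
cv2.imwrite('pics/c9.png',np.hstack([cv2.resize(a,(440,330)),cv2.resize(b,(360,330))]))"
```

```text
time_s: 20.15
tcp_pos: [594.6, -44.9, 290.6]
ee_rot: [-0.032, 0.999, 0.0, -0.0]
contact_force: [-0.2, 1.0, 0.4]
opening: 0.999
20.15 tcp [594.6 -44.9 290.6] yawx -3.0782 tilt [-0.0005  0.0001] F [-0.2  1.   0.4] op 0.999 j [ 0.65  0.42 -0.88  1.62  0.34  1.26  1.34]
```

View pics/c9.png

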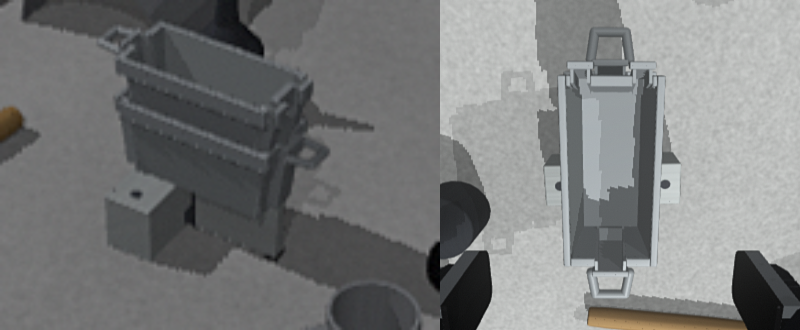

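```bash
python3 - <<'E'
from h import *
c=load('w9')
W=[ray(c,p,171) for p in((260,122.9),(364,122.9),(264,328),(357,328))]
m=(W[0]+W[1])/2;n=(W[2]+W[3])/2;d=(m-n)/np.linalg.norm(m-n)
print('shallow c',(m+n)/2,'L',np.linalg.norm(m-n),'from handle',ray(c,(310,361.8),163)+101*d)
print('deep from handle',ray(c,(311,73.8),119)-101*d)
t=load('top0')
ctrl.close_job();st()
E
```

```text
shallow c [593.575 -44.975 171.   ] L 139.3712488284439 from handle [594.9603353  -45.08876297 163.        ]
deep from handle [592.9396647  -45.81123703 119.        ]
the job is handed in; nothing more can be done
the job is handed in; nothing more can be done
```

I swung the leg out to its stop and set the deeper tray on the bar and leg. I then stacked the shallower tray on it with the handles at opposite ends, and handed the job in at about 20 s of the 72 s. No verdict was reported.

**What the last checks showed:**
- **Leg:** the push force rose to 14 N at the stop, and the picture afterwards showed the leg square to the bar.
- **Deeper tray:** its centre is about 2 mm from the seat, and its angle is within about 0.03 rad of the leg's line.
- **Shallower tray:** it made firm contact at the height expected for stacking (66 mm), and the final picture shows it level and not nested.
- **Centring:** the two centres came out about 1–2 mm apart, against the 6 mm allowed.
- **Gripper:** it was open and clear above the stack when I handed in.

None of these checks disagreed. I did not re-measure the bystanders, and saw no sign of contact with any of them.

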